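Make up the tea tray and the coffee tray

TASK

Make up the two wooden drinks trays from the crockery standing on the counter: on the long tea tray put the mug in the large round recess, the sugar canister in the square one and the milk jug in the small round one; on the short coffee tray put the tumbler in the large round recess and the espresso cup in the small one. Set each piece down gently, without dropping it, so that it stands upright and fully down in its recess. Leave the egg cup, the jam jar and the pepper mill where they stand.

Things in the scene. Friction and masses are not known exactly. Their poses are not given: they have to be found in the camera images.
- tea_tray: Longer wooden tray, fixed flat on the counter beside the crockery; mm: 320 long (its x, roughly along world x), 130 wide, 16 thick, low steel grips reaching 20 past each end. Recesses on the centre line, dark-lined, 5 deep (floor 11 above counter): large round, diameter 84, at x = -105; square 72 by 72 (sides along x, y) at x = 0; small round, 66, at x = +105. Origin: centre of underside; z up.
- coffee_tray: Shorter wooden tray, fixed flat on the counter beside the crockery; mm: 215 long (its x, roughly along world x), 130 wide, 16 thick, low steel grips reaching 20 past each end. Recesses on the centre line, dark-lined, 5 deep (floor 11 above counter): large round, diameter 84, at x = -50; small round, 66, at x = +50. Origin: centre of underside; z up.
- mug: Straight white ceramic mug, open at the top, 66 in outer diameter and 94 high, wall 4, about 0.28 kg; the biggest of the handled crockery. Handle towards its own -x (at the start towards the robot, within 0.5 rad), reaching 58 from the axis, clear of the base. Origin: centre of the underside; z up. Starts upright. Lengths in mm.
- espresso_cup: Small low white ceramic cup, open at the top, 55 in outer diameter from 22 above its base to the rim, narrowing to 42 at the base, 58 high, wall 3.5, about 0.13 kg. Handle towards its own -x (at the start towards the robot, within 0.5 rad), reaching 47 from the axis, clear of the base. Origin: centre of the underside; z up. Starts upright. Lengths in mm.
- milk_jug: Slim white ceramic jug, open at the top, 50 in outer diameter (53 near the base), 82 high, wall 3.5, about 0.18 kg, with a small pouring lip at the rim towards its own +x reaching 36 from the axis. Handle towards its own -x (at the start towards the robot, within 0.5 rad), reaching 48 from the axis, clear of the base. Origin: centre of the underside; z up. Starts upright. Lengths in mm.
- sugar_canister: Square white ceramic canister 56 by 56, closed by a fixed square wooden lid with a small round knob; lid top 67, knob top 80 above the base; about 0.3 kg. No handle. Its sides lie along its x and y axes. Origin: centre of the underside; z up. Starts upright. Lengths in mm.
- tumbler: Straight drinking tumbler of pale glass, open at the top, no handle, 62 in outer diameter and 86 high, wall 4, about 0.2 kg. Origin: centre of the underside; z up. Starts upright. Lengths in mm.
- egg_cup: White ceramic egg cup on a foot, no handle, 47 in diameter at the rim, 38 at the foot, 61 high. Starts upright among the crockery; not wanted on either tray, to be left where it is. Origin: centre of the underside; z up. Lengths in mm.
- jam_jar: Amber glass jar with a flat brass lid, 60 in diameter, 76 high. Starts upright among the crockery; not wanted on either tray, to be left where it is. Origin: centre of the underside; z up. Lengths in mm.
- pepper_mill: Small turned mill of dark wood with a steel button on top, 50 in diameter, 104 high. Starts upright among the crockery; not wanted on either tray, to be left where it is. Origin: centre of the underside; z up. Lengths in mm.

How it is judged:
By the outcome, as a careful person would: the job done as asked, in the order asked, and still so for the second after the job is handed in, with the robot touching nothing.
It also fails if it takes over 122 s, if anything falls off the work surface, if the arm or the gripper's body presses on something with over 40 N, if the wrist force passes 120 N, or if a joint passes its speed limit or range.

ROBOT

A 6-joint arm with a two-finger parallel gripper is mounted at the origin on the work surface. World frame = base frame: x ahead of the robot, y to its left, z up, the work surface at z = 0. Lengths are in mm, angles in degrees, forces in N, time in s.
With the tool pointing down it reaches from about 350 to 850 mm from the base axis. Payload 8.1 kg.
Tool frame: the origin (TCP) lies midway between the tips of the shut fingers; the grasp point (between the pads) lies 19 mm behind it; x points along the fingers, y is the direction in which the jaws open and shut, and the axes are right-handed (so a half turn about x gives the same grasp; the last joint's range is limited). The gripper opens to 85 mm and grips with 20 to 120 N. Pads are 22 mm wide; open, the fingers measure 114 mm over their backs; the gripper's body (76 mm by 85 mm) begins 54 mm behind the grasp point. The pads swing forward as they close: fully open they stand 13 mm farther back than shut.
Start: joints at [70.68, 7.471, 85.268, -0, 87.261, -4.893], TCP at [149.466, 581.09, 231.292] pointing down, gripper open.
Joint ranges: [-169.43, 169.43], [-51.17, 129.36], [1.28, 143.12], [-76.62, 256.62], [0, 156.53], [-152.29, 152.29]. Speed limits (degrees/s): [136.94, 136.94, 159.86, 180, 180, 180].

INTERFACE

Orientations are given as [roll, pitch, yaw] about the fixed x, y, z axes, in that order (R = Rz(yaw) Ry(pitch) Rx(roll)).
In Python, from bench import r gives the robot as it stands.
- The arm moves only by the tool move_arm, never from a script. Its argument "deltas" is a list of rows, each a list of 2 entries, a list of its own where there are three numbers: the shift along the tool's x, y, z in mm, then the turn about the tool's x in degrees. A call has 1 to 12 rows; each row is the pose to reach, as a shift and turn from the pose measured when the call began, along the tool's axes at that moment; what a row does not reach only later rows make up. A row lasts 1/8 s, in which the tool goes at most 62.5 mm and 10.7 degrees, less where a joint would pass 70% of its speed; a pose out of reach is approached as far as the arm can. A call with a gripper value outside its range is refused whole. "jaw" is the opening, from -1 (shut) to 1 (fully open), set as the call begins (left out, the last holds). The fingers move at their own pace and stop on an object; "squeeze" is the grip in N (left out, the last holds). Time passes only in rows, so rows that repeat a pose let the fingers close. It gives the time, the measured TCP pose, the force and the opening at its end, in the units of the state.
- r.sense(): the state, without advancing time (a new reading comes with each control period).
- r.snapshot(name): name is "scene" or "side" or "wrist"; returns (picture, depth): 480x640x3 uint8, red, green, blue; 480x640 float32, mm along the optical axis (not along the pixel's ray), 0 where there is no reading.
- r.get_calibration(name): a dict with "fovy" (degrees; the focal length in pixels is half the picture's height over the tangent of half this angle, whatever the lens; pixels are square), "cx", "cy" (the principal point, pixels), "position" and "attitude" of the camera in the world; the wrist camera has in their place "tool_from_camera" (4x4, takes a point from camera to tool coordinates, whose origin is the TCP and whose axes are the tool frame's). Camera axes: x right, y down, z forward; pixel columns grow to the right and rows downward; lengths in mm; the calibration is good to about 2 mm. The wrist camera is an equidistant fisheye: a pixel r from the principal point sees the ray r / f radians off the axis. A picture is of the moment at which its call begins: read the wrist's pose just before it. get_calibration takes no time and is no camera call.
- r.hand_in(): hands the job in, once; it reports no verdict.
The state is a dict: "time": time; "joint_pos": joint angles; "qd": joint speeds; "joint_efforts": joint torques, N m; "tool_pos": TCP position; "tcp_rot": TCP orientation; "ft_force": force on the tool from outside, world axes, zero at the start; "wrist_torque": the same for the moment, N m; "finger_gap": finger opening in mm.
Only numpy, scipy, OpenCV 4.12 (cv2) and the standard library are available. Lean on these libraries where they do the work, as an engineer would, in place of code of your own. Each camera call takes 0.05 s, during which the arm holds its last target. There are 200 camera calls.

## Working session

There is one attempt and no reset: what is moved stays moved. The work goes in short steps, Python scripts to look and compute and a tool call to move; the robot and the scene stay as the last step left them, time stands still between calls to the robot, and variables do not carry over. Pictures are saved under pics/ and viewed, about 12 in all and at most 16, crops included, and the job is handed in when it is done.

Besides the shell and the picture viewer there is one more tool, called after "Call:" by a JSON object that holds its "name" and its "arguments". move_arm: Moves the arm, as the interface text tells. Its arguments: {"type":"object","properties":{"deltas":{"type":"array","items":{"type":"array"}},"jaw":{"type":"number"},"squeeze":{"type":"number"}},"required":["deltas"]}

```bash
mkdir -p pics; ls
cat > h.py <<'E'
import numpy as np, cv2
from scipy.spatial.transform import Rotation as R
from bench import r
E
python3 - <<'E'
from h import *
print(r.sense())
for n in("scene","side","wrist"):
    print(n,r.get_calibration(n))
    p,d=r.snapshot(n); cv2.imwrite(f"pics/{n}0.png",p[:,:,::-1]); np.save(f"{n}0.npy",d)
E
```

```text
pics
{'time': 0.0, 'joint_pos': array([ 7.06799648e+01,  7.51468784e+00,  8.53296729e+01, -4.48902421e-04,
        8.72600739e+01, -4.89104856e+00]), 'qd': array([ 0.05596903,  0.0159569 ,  0.10483344,  0.01531823,  0.13133492,
       -0.00643723]), 'joint_efforts': array([-1.55294006e-04, -5.69401109e+01, -5.00539327e+01, -2.14433735e-04,
        1.50309806e-02,  1.81267630e-06]), 'tool_pos': array([149.28862532, 580.5708926 , 230.2450245 ]), 'tcp_rot': array([ -94.64507278,   89.89556443, -109.07403756]), 'ft_force': array([-0.55197488,  0.64549589, -0.13296258]), 'wrist_torque': array([-0.05098848,  0.03152713,  0.01184849]), 'finger_gap': 85.11691698758733}
scene {'fovy': 55.29552050201919, 'cx': 315.2182515679766, 'cy': 237.59098223275228, 'position': array([1181.66003854,  176.10360098,  625.6144513 ]), 'attitude': array([-1.32218136e+02,  1.25124669e-01,  1.07275767e+02])}
side {'fovy': 45.68837462725404, 'cx': 318.9812306866091, 'cy': 239.45528590679615, 'position': array([ 320.7869591 , -813.87700596,  616.75990589]), 'attitude': array([-124.72599313,    1.26068907,  -17.1052488 ])}
wrist {'fovy': 65.70646984690485, 'cx': 319.2484930495169, 'cy': 236.0096537537516, 'tool_from_camera': array([[ 2.91134300e-04, -2.86873906e-01,  9.57968307e-01,
        -1.42638770e+02],
       [ 9.99999953e-01, -4.45445031e-06, -3.05241990e-04,
        -3.77712810e-01],
       [ 9.18331839e-05,  9.57968351e-01,  2.86873891e-01,
        -7.31071826e+01],
       [ 0.00000000e+00,  0.00000000e+00,  0.00000000e+00,
         1.00000000e+00]])}
```

View pics/scene0.png

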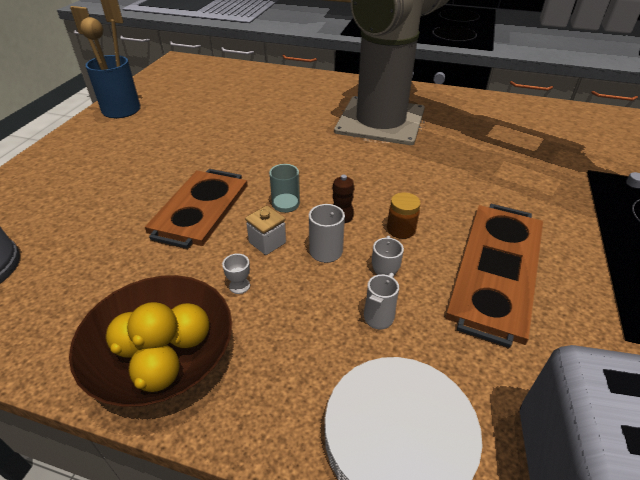

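View pics/side0.png

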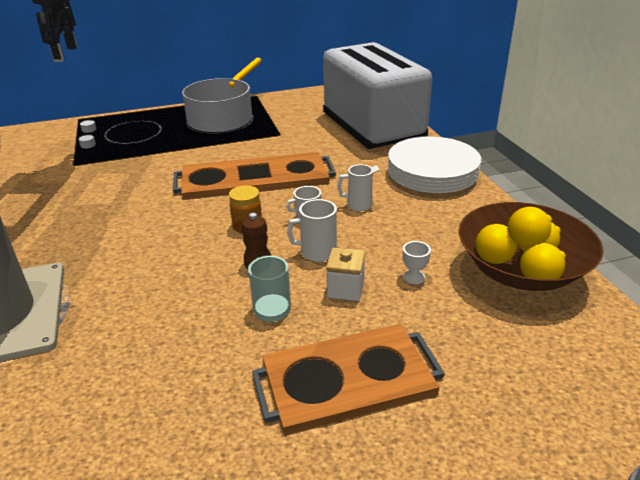

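```bash
cat >> h.py <<'E'
def cam(n):
    c=r.get_calibration(n); return c,240/np.tan(np.radians(c["fovy"]/2)),c["cx"],c["cy"]
def ray(n,u,v,pose=None):
    c,f,cx,cy=cam(n); u=np.asarray(u,float);v=np.asarray(v,float)
    if n!="wrist":
        d=np.stack([(u-cx)/f,(v-cy)/f,np.ones_like(u)],-1)
        return c["position"],d@R.from_euler("xyz",c["attitude"],degrees=True).as_matrix().T
    x,y=u-cx,v-cy; q=np.hypot(x,y); t=q/f; s=np.sin(t)/np.maximum(q,1e-9)
    d=np.stack([x*s,y*s,np.cos(t)],-1); d=d/d[...,2:]
    T=c["tool_from_camera"]; W=R.from_euler("xyz",pose["tcp_rot"],degrees=True).as_matrix()
    return pose["tool_pos"]+W@T[:3,3], d@(W@T[:3,:3]).T
def onz(n,u,v,z,pose=None):
    o,d=ray(n,u,v,pose); return o+d*((z-o[2])/d[...,2])[...,None]
def cloud(n,dep,pose=None):
    v,u=np.mgrid[:480,:640]; o,d=ray(n,u,v,pose); P=o+d*dep[...,None]; P[dep<=0]=np.nan; return P
E
python3 - <<'E'
from h import *
T=dict(teaL=(508,228,207,176,11),teaS=(500,263,254,171,11),teas=(491,303,300,166,11),cofL=(210,189,313,380,11),cofs=(187,216,382,363,11),
mug=(326,217,318,211,94),esp=(388,247,307,194,58),jug=(382,288,359,173,82),tum=(285,173,269,268,86),knob=(265,212,346,255,80),egg=(236,263,416,248,61),jam=(405,202,244,194,76),mill=(344,178,253,216,104))
for k,(a,b,c,d,z) in T.items(): print(k,onz("scene",a,b,z)[:2].round(),onz("side",c,d,z)[:2].round())
H=[]
for n in("scene","side"):
    P=cloud(n,np.load(n+"0.npy")).reshape(-1,3); P=P[np.isfinite(P[:,0])]
    im=cv2.imread(f"pics/{n}0.png").reshape(-1,3)[np.load(n+"0.npy").ravel()>0]
    # topdown 1.25px/mm: x up, y left ; x 250..750, y -320..320
    s=1.2; c=((320-P[:,1])*s).astype(int); rr=((750-P[:,0])*s).astype(int)
    ok=(c>=0)&(c<768)&(rr>=0)&(rr<600)&(P[:,2]<115); i=np.argsort(P[ok,2])
    M=np.zeros((600,768,3),np.uint8); M[rr[ok][i],c[ok][i]]=im[ok][i]; M=cv2.dilate(M,np.ones((2,2))); cv2.imwrite(f"pics/top_{n}.png",M)
    for k,t in T.items():
        pass
E
```

```text
teaL [391. 341.] [401. 346.]
teaS [501. 327.] [506. 334.]
teas [606. 313.] [611. 323.]
cofL [ 449. -302.] [ 457. -297.]
cofs [ 550. -305.] [ 559. -297.]
mug [564.   3.] [556.  -6.]
esp [570. 122.] [570. 117.]
jug [692. 133.] [679. 122.]
tum [ 442. -121.] [ 440. -127.]
knob [ 567. -116.] [ 565. -125.]
egg [ 691. -121.] [ 691. -120.]
jam [453. 132.] [449. 126.]
mill [449.   7.] [443.  -1.]
```

View pics/top_scene.png

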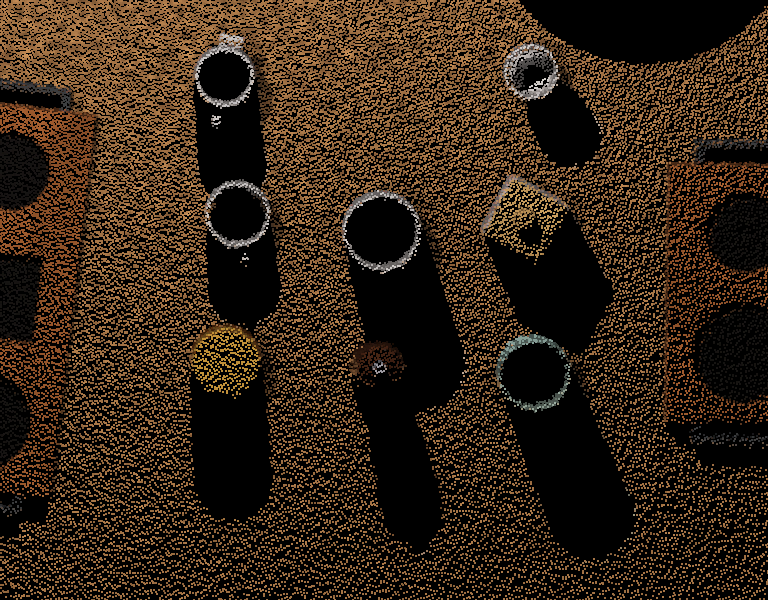

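The top-down map shows all the items. At 1.2 px/mm: jug rim (225,75), espresso cup (238,213), mug (382,230), canister (523,220, turned about 30°) and tumbler (535,372). Now fitting the centres.

```bash
cat >> h.py <<'E'
from scipy.optimize import least_squares
def circ(p,rad):
    f=least_squares(lambda c:np.hypot(*(p-c[:2]).T)-rad,p.mean(0),loss="soft_l1",f_scale=1.5); return f.x, np.sqrt(np.mean(np.minimum(abs(f.fun),9)**2))
def rim(P,x,y,z,rad,win=12):
    k=(abs(P[...,2]-z)<3)&(abs(np.hypot(P[...,0]-x,P[...,1]-y)-rad)<win); return P[k][:,:2]
def dark(P,im,x,y,h=60):
    k=(abs(P[...,2]-11)<4)&(im.max(-1)<50)&(np.hypot(P[...,0]-x,P[...,1]-y)<h); p=P[k][:,:2].astype(np.float32)
    q=cv2.minAreaRect(p); return q
E
cat > fit.py <<'E'
from h import *
import sys
for n in("scene","side"):
    P=cloud(n,np.load(n+"0.npy")); im=cv2.imread(f"pics/{n}0.png"); print(n)
    t=P[(abs(P[...,0]-500)<150)&(abs(P[...,1]+210)<40)]; print(" table z",np.nanmedian(t[:,2]).round(1))
    for k,x,y,z,rad in(("mug",558,1,94,32),("esp",572,121,58,26.5),("jug",687,132,82,24),("tum",440,-126,86,30)):
        p=rim(P,x,y,z,rad); c,e=circ(p,rad); print(k,c.round(1),e.round(1),len(p))
    k=(abs(P[...,2]-67)<3)&(np.hypot(P[...,0]-565,P[...,1]+118)<50); print("can",cv2.minAreaRect(P[k][:,:2].astype(np.float32)),P[k][:,2].mean())
    k=(abs(P[...,2]-80)<2)&(np.hypot(P[...,0]-565,P[...,1]+118)<50); print("knob",P[k].mean(0))
    for k,x,y in(("teaL",396,343),("teaS",504,331),("teas",608,318),("cofL",453,-300),("cofs",555,-301)): print(k,dark(P,im,x,y))
    k=(P[...,2]>25)&(P[...,2]<80)&(P[...,0]<520)&(P[...,0]>495)&(abs(P[...,1])<40); print("mughandle",P[k].mean(0) if k.any() else None)
E
python3 fit.py
```

```text
scene
 table z 1.4
mug [557.8   2.5] 1.9 230
esp [572.3 122.4] 1.6 188
jug [687.7 133.1] 3.3 266
tum [ 439.  -124.4] 1.9 166
can ((568.4751586914062, -116.46409606933594), (58.343692779541016, 56.853294372558594), 60.14525604248047) 67.54963841200104
knob [ 568.55908793 -115.94998844   79.97370025]
teaL ((396.6350402832031, 337.4083251953125), (78.77839660644531, 80.11328125), 9.043573379516602)
teaS ((501.07293701171875, 325.23052978515625), (70.24960327148438, 69.84284210205078), 82.90422821044922)
teas ((606.6112060546875, 312.3163757324219), (62.776607513427734, 60.259090423583984), 73.04969024658203)
cofL ((453.38580322265625, -302.47503662109375), (78.61243438720703, 78.00836944580078), 89.55535888671875)
cofs ((554.0791625976562, -303.01434326171875), (59.384910583496094, 59.5063362121582), 3.1965296268463135)
mughandle None
side
 table z 0.7
mug [556.1   2. ] 2.0 219
esp [570.3 122.2] 1.9 134
jug [686.3 133. ] 3.2 150
tum [ 437.9 -124.9] 2.0 292
can ((566.722412109375, -116.63862609863281), (58.71493911743164, 55.8277702331543), 61.01327133178711) 67.00933412534611
knob [ 566.42046978 -117.33445624   79.64007824]
teaL ((400.5408935546875, 342.19158935546875), (69.59919738769531, 72.8935546875), 59.626197814941406)
teaS ((504.79248046875, 332.1545715332031), (60.7429313659668, 65.15521240234375), 82.76065063476562)
teas ((609.6993408203125, 318.4911193847656), (55.10956573486328, 49.603271484375), 6.483461856842041)
cofL ((457.1701354980469, -297.6416931152344), (77.60867309570312, 77.70094299316406), 27.809040069580078)
cofs ((544.3301391601562, -292.5841979980469), (59.74162673950195, 87.72901916503906), 67.28763580322266)
mughandle [508.47817264   4.41742248  54.6946546 ]
```

```bash
cat >> h.py <<'E'
def go(x,y,z,yaw=None):
    """print tool-frame shift and turn to put TCP at x,y,z with jaw axis at 90+yaw deg"""
    s=r.sense(); W=R.from_euler("xyz",s["tcp_rot"],degrees=True).as_matrix()
    d=W.T@(np.array([x,y,z])-s["tool_pos"]); a=np.degrees(np.arctan2(W[1,1],W[0,1])); t=0
    if yaw is not None:
        t=-(90+yaw-a); t=(t+90)%180-90
    print("delta",d.round(1),"turn",round(t,1),"| jaw axis",a.round(1),"down",W[:,0].round(3),"F",s["ft_force"].round(1),"gap",round(s["finger_gap"],1),"tcp",s["tool_pos"].round(1),"j6",s["joint_pos"][5].round(1),"t",s["time"])
E
python3 - <<'E'
from h import *
go(440,290,230,-7)
E
```

```text
delta [   0.7 -209.1  353.9] turn -7.4 | jaw axis 75.6 down [-0.001 -0.001 -1.   ] F [-0.6 -0.6  0.4] gap 85.7 tcp [149.3 580.7 230.5] j6 -4.9 t 0.15
```

Call:
{"name": "move_arm", "arguments": {"deltas": [[[0, -30, 50], 0], [[0, -70, 110], -3], [[0, -110, 170], -7], [[0, -140, 230], -7], [[0, -170, 290], -7], [[0, -200, 340], -7], [[0, -210, 354], -7], [[0, -210, 354], -7]], "jaw": 1}}

```text
time: 1.15
tool_pos: [441.4, 286.7, 230.3]
tcp_rot: [-100.9, 89.9, -108.6]
ft_force: [0.3, 0.7, 1.2]
finger_gap: 85.5
```

```bash
cat > look.py <<'E'
from h import *
import sys
n=sys.argv[1]; s=r.sense(); p,d=r.snapshot("wrist"); cv2.imwrite(f"pics/{n}.png",p[:,:,::-1])
np.savez(n,d=d,p=p,tool_pos=s["tool_pos"],tcp_rot=s["tcp_rot"])
E
python3 look.py w1
python3 - <<'E'
from h import *
s=np.load("w1.npz"); P=cloud("wrist",s["d"],s); im=s["p"]
print(np.nanmedian(P[(abs(P[...,0]-500)<100)&(abs(P[...,1]-220)<20)][:,2]))
for k,x,y in(("teaL",398,340),("teaS",503,329),("teas",608,316)): print(k,dark(P,im,x,y,52))
for k,x,y,z,rad in(("mug",557,2,94,32),("esp",571,122,58,26.5),("jug",687,132,82,24)):
    p=rim(P,x,y,z,rad); print(k,len(p)); 
    if len(p)>20: print(circ(p,rad))
go(557,2,180,-2.4)
E
```

```text
297.8801740781978
teaL ((409.76611328125, 334.39727783203125), (81.7952651977539, 46.83635330200195), 75.22953033447266)
teaS ((504.2961730957031, 324.7633972167969), (68.27641296386719, 69.3205337524414), 83.46414184570312)
teas ((608.9194946289062, 312.3925476074219), (62.99077224731445, 60.25150680541992), 63.268028259277344)
mug 252
(array([558.21689998,   3.71638596]), np.float64(1.3757728803407927))
esp 0
jug 0
delta [  50.7 -268.1  153.5] turn -5.2 | jaw axis 82.4 down [-0.001 -0.002 -1.   ] F [-1.2  0.5 -0.5] gap 85.5 tcp [440.3 288.1 230.3] j6 -54.8 t 1.2
```

View pics/w1.png

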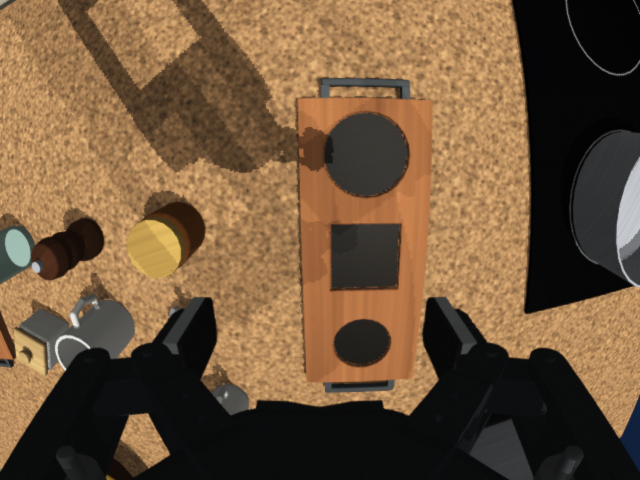

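The wrist view shows the tea tray's recesses at (368,153), (366,257) and (362,343). The wrist and scene fits agree: square (503.5,325), yaw -6.9°. I go to the mug next.

Call:
{"name": "move_arm", "arguments": {"deltas": [[[0, -45, 25], -1], [[10, -95, 55], -2], [[20, -145, 85], -3], [[35, -195, 112], -5], [[50, -240, 138], -5], [[60, -262, 151], -5], [[70, -268, 154], -5], [[70, -268, 154], -5], [[70, -268, 154], -5]]}}

```text
time: 2.33
tool_pos: [557.3, 3.5, 161.0]
tcp_rot: [-128.5, 89.9, -131.0]
ft_force: [-0.1, 0.1, 0.4]
finger_gap: 85.2
```

```bash
python3 look.py w2
python3 - <<'E'
from h import *
s=np.load("w2.npz"); P=cloud("wrist",s["d"],s)
p=rim(P,557,2,94,32); print(len(p),circ(p,32))
go(558,3,45,-2.4)
E
```

```text
2125 (array([557.24363319,   1.82487797]), np.float64(1.8332736727189403))
delta [116.3  -0.2   0.5] turn -0.1 | jaw axis 87.5 down [-0.    -0.001 -1.   ] F [ 0.4 -0.  -0.1] gap 85.5 tcp [557.5   3.4 161.3] j6 -92.4 t 2.375
```

View pics/w2.png

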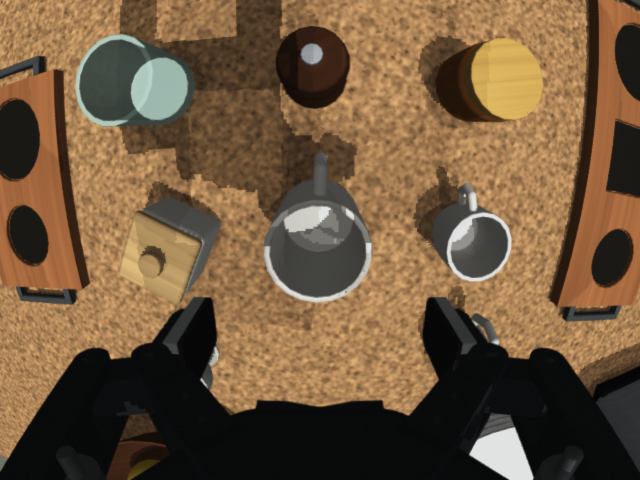

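The mug's rim is at (318,250), centred between the jaws, with its handle square to them. I descend and grip.

Call:
{"name": "move_arm", "arguments": {"deltas": [[[25, -1, 0], 0], [[55, -1, 0], 0], [[85, -1, 0], 0], [[105, -1, 0], 0], [[116, -1, 0], 0], [[116, -1, 0], 0]]}}

```text
time: 3.12
tool_pos: [557.2, 2.5, 45.0]
tcp_rot: [-132.8, 89.9, -135.3]
ft_force: [0.0, -0.3, 0.7]
finger_gap: 85.1
```

Call:
{"name": "move_arm", "arguments": {"deltas": [[[0, 0, 0], 0], [[0, 0, 0], 0], [[0, 0, 0], 0], [[0, 0, 0], 0], [[0, 0, 0], 0], [[0, 0, 0], 0], [[0, 0, 0], 0], [[0, 0, 0], 0]], "jaw": -1, "squeeze": 35}}

```text
time: 4.12
tool_pos: [558.5, 2.3, 46.6]
tcp_rot: [-41.1, 89.9, -43.6]
ft_force: [-0.9, -1.4, 5.8]
finger_gap: 66.0
```

Call:
{"name": "move_arm", "arguments": {"deltas": [[[-10, 0, 0], 0], [[-40, 0, 0], 0], [[-80, 0, 0], 0], [[-115, 0, 0], 0], [[-130, 0, 0], 0], [[-130, 0, 0], 0]]}}

```text
time: 4.88
tool_pos: [558.8, 2.4, 177.3]
tcp_rot: [-24.1, 89.8, -26.6]
ft_force: [-0.4, -0.2, -3.0]
finger_gap: 66.6
```

Run:
```python
from h import *
go(399,338,175,-7)
print(r.sense()["joint_pos"])
```

```text
delta [   1.3  328.3 -174.2] turn 4.5 | jaw axis 87.5 down [ 0.003 -0.002 -1.   ] F [-0.4 -0.2 -3. ] gap 66.6 tcp [558.8   2.4 177.3] j6 -92.5 t 4.875
[-4.95671019e+00  2.73038136e+00  9.59735849e+01 -7.70905397e-02
  8.11039126e+01 -9.24635324e+01]
```

Call:
{"name": "move_arm", "arguments": {"deltas": [[[0, 20, -10], 0], [[0, 55, -29], 1], [[0, 95, -50], 2], [[0, 140, -74], 3], [[0, 185, -98], 4.5], [[0, 230, -122], 4.5], [[0, 270, -143], 4.5], [[0, 300, -160], 4.5], [[0, 320, -170], 4.5], [[0, 328, -174], 4.5], [[0, 328, -174], 4.5], [[0, 328, -174], 4.5]]}}

```text
time: 6.38
tool_pos: [399.3, 336.9, 175.8]
tcp_rot: [-34.0, 89.8, -41.1]
ft_force: [-0.5, -0.3, -3.1]
finger_gap: 66.2
```

```bash
python3 look.py w3
python3 - <<'E'
from h import *
s=np.load("w3.npz"); P=cloud("wrist",s["d"],s); im=s["p"]
for k,x,y in(("teaL",399,338),("teaS",503,325)): print(k,dark(P,im,x,y,52))
go(399,338,62,-7)
E
```

```text
teaL ((382.8077087402344, 338.7305908203125), (80.73798370361328, 47.84284210205078), 83.38320922851562)
teaS ((0.0, 0.0), (0.0, 0.0), 0.0)
delta [114.    1.2  -1. ] turn -0.0 | jaw axis 83.0 down [ 0.003 -0.002 -1.   ] F [-0.7 -0.5 -2.7] gap 66.3 tcp [399.5 336.9 176. ] j6 -48.3 t 6.425
```

View pics/w3.png

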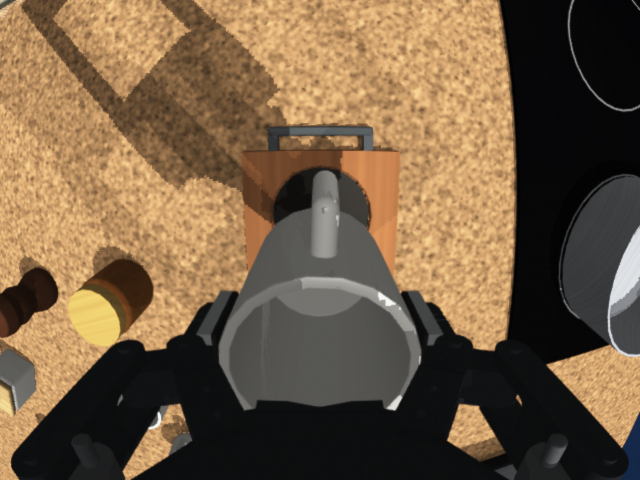

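Call:
{"name": "move_arm", "arguments": {"deltas": [[[15, 1, 0], 0], [[40, 1, 0], 0], [[65, 1, 0], 0], [[90, 1, 0], 0], [[105, 1, 0], 0], [[112, 1, 0], 0], [[115, 1, 0], 0], [[115, 1, 0], 0], [[115, 1, 0], 0]]}}

```text
time: 7.55
tool_pos: [400.5, 338.0, 61.9]
tcp_rot: [-9.5, 89.7, -16.5]
ft_force: [0.5, 0.5, -2.7]
finger_gap: 66.7
```

Call:
{"name": "move_arm", "arguments": {"deltas": [[[1, 0, 0], 0], [[2, 0, 0], 0], [[2.5, 0, 0], 0], [[2.5, 0, 0], 0]]}}

```text
time: 8.05
tool_pos: [400.4, 338.0, 59.3]
tcp_rot: [-11.4, 89.8, -18.5]
ft_force: [0.9, -0.4, -2.9]
finger_gap: 66.2
```

Call:
{"name": "move_arm", "arguments": {"deltas": [[[0.5, 0, 0], 0], [[1, 0, 0], 0], [[1.5, 0, 0], 0], [[1.5, 0, 0], 0]]}}

```text
time: 8.55
tool_pos: [400.4, 338.0, 57.7]
tcp_rot: [-12.1, 89.8, -19.1]
ft_force: [0.4, 0.7, -3.0]
finger_gap: 66.4
```

Call:
{"name": "move_arm", "arguments": {"deltas": [[[0.5, 0, 0], 0], [[1, 0, 0], 0], [[1, 0, 0], 0]]}}

```text
time: 8.93
tool_pos: [400.8, 338.0, 57.6]
tcp_rot: [-10.0, 89.7, -17.0]
ft_force: [-2.2, -2.7, 5.8]
finger_gap: 66.2
```

Contact at TCP z 57.6, so the grip offset is 46.6 as expected. I release and rise.

Call:
{"name": "move_arm", "arguments": {"deltas": [[[0, 0, 0], 0], [[0, 0, 0], 0], [[0, 0, 0], 0], [[0, 0, 0], 0], [[0, 0, 0], 0], [[0, 0, 0], 0]], "jaw": 1}}

```text
time: 9.68
tool_pos: [400.7, 338.0, 57.6]
tcp_rot: [-10.0, 89.7, -17.0]
ft_force: [0.3, 0.1, -0.3]
finger_gap: 85.3
```

Call:
{"name": "move_arm", "arguments": {"deltas": [[[-10, 0, 0], 0], [[-40, 0, 0], 0], [[-80, 0, 0], 0], [[-115, 0, 0], 0], [[-120, 0, 0], 0]]}}

```text
time: 10.3
tool_pos: [402.0, 339.4, 181.8]
tcp_rot: [20.3, 89.4, 13.3]
ft_force: [0.0, 0.3, 0.1]
finger_gap: 85.4
```

```bash
python3 look.py w4
python3 - <<'E'
from h import *
s=np.load("w4.npz"); P=cloud("wrist",s["d"],s)
p=rim(P,400,338,105,32); print(len(p),circ(p,32),np.median(P[(abs(P[...,2]-105)<4)&(abs(np.hypot(P[...,0]-400,P[...,1]-338)-32)<6)][:,2]))
go(567,-116.7,180,-29.5)
E
```

```text
1963 (array([400.0698758 , 337.50802657]), np.float64(1.820665074803749)) 104.61300468641673
delta [   1.3 -432.   220.2] turn 22.5 | jaw axis 83.0 down [ 0.008  0.001 -1.   ] F [-0.4  0.6  0.5] gap 85.2 tcp [401.4 339.  180.5] j6 -48.2 t 10.35
```

The mug stands fully down: rim height 104.6 (should be 105), centre (400,337.5). Next is the canister.

Call:
{"name": "move_arm", "arguments": {"deltas": [[[0, -30, 15], 2], [[0, -75, 38], 5], [[0, -125, 64], 8], [[0, -175, 89], 11], [[0, -225, 115], 14], [[0, -275, 140], 17], [[0, -325, 166], 20], [[0, -370, 188], 22.5], [[0, -405, 206], 22.5], [[0, -425, 216], 22.5], [[0, -432, 220], 22.5], [[0, -432, 220], 22.5]]}}

```text
time: 11.85
tool_pos: [566.6, -116.0, 180.9]
tcp_rot: [43.5, 89.6, 14.0]
ft_force: [-0.0, 0.6, 0.2]
finger_gap: 85.5
```

```bash
python3 look.py w5
python3 - <<'E'
from h import *
s=np.load("w5.npz"); P=cloud("wrist",s["d"],s)
k=(abs(P[...,2]-67)<3)&(np.hypot(P[...,0]-567,P[...,1]+116)<50); print("can",cv2.minAreaRect(P[k][:,:2].astype(np.float32)),P[k][:,2].mean())
k=(abs(P[...,2]-80)<2)&(np.hypot(P[...,0]-567,P[...,1]+116)<50); print("knob",P[k].mean(0))
go(567,-116.7,20,-29.5)
E
```

```text
can ((567.7395629882812, -117.29723358154297), (55.77223587036133, 55.11245346069336), 61.197635650634766) 66.82282318782248
knob [ 567.78431609 -116.97439433   79.28285614]
delta [161.   -1.6   0. ] turn 0.0 | jaw axis 60.5 down [ 0.008  0.002 -1.   ] F [-0.8  0.  -0.2] gap 85.4 tcp [ 566.6 -115.6  181. ] j6 -77.3 t 11.9
```

View pics/w5.png

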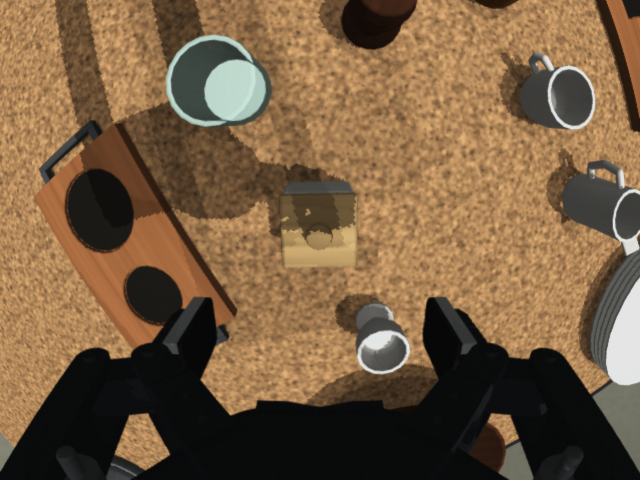

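The canister's lid is at (319,232), square to the jaws; I descend.

Call:
{"name": "move_arm", "arguments": {"deltas": [[[30, -1, 0], 0], [[70, -1, 0], 0], [[110, -1, 0], 0], [[140, -1, 0], 0], [[155, -1, 0], 0], [[161, -1, 0], 0], [[161, -1, 0], 0]]}}

```text
time: 12.78
tool_pos: [567.9, -116.0, 20.9]
tcp_rot: [39.8, 89.5, 10.3]
ft_force: [0.2, -0.5, -0.0]
finger_gap: 85.4
```

Call:
{"name": "move_arm", "arguments": {"deltas": [[[0, 0, 0], 0], [[0, 0, 0], 0], [[0, 0, 0], 0], [[0, 0, 0], 0], [[0, 0, 0], 0], [[0, 0, 0], 0], [[0, 0, 0], 0], [[0, 0, 0], 0], [[0, 0, 0], 0]], "jaw": -1, "squeeze": 40}}

```text
time: 13.9
tool_pos: [569.1, -116.4, 22.4]
tcp_rot: [33.8, 89.4, 4.4]
ft_force: [-1.1, 0.8, 6.9]
finger_gap: 55.8
```

Call:
{"name": "move_arm", "arguments": {"deltas": [[[-10, 0, 0], 0], [[-40, 0, 0], 0], [[-80, 0, 0], 0], [[-115, 0, 0], 0], [[-140, 0, 0], 0], [[-140, 0, 0], 0]]}}

```text
time: 14.65
tool_pos: [569.1, -117.0, 165.4]
tcp_rot: [27.2, 89.1, -2.3]
ft_force: [-0.3, -0.2, -2.8]
finger_gap: 55.7
```

Run:
```python
from h import *
go(503.5,325,160,-6.9)
```

```text
delta [   4.1  352.5 -274.7] turn -22.6 | jaw axis 60.5 down [ 0.016 -0.001 -1.   ] F [-0.3 -0.2 -2.8] gap 55.7 tcp [ 569.1 -117.   165.4] j6 -77.4 t 14.65
```

Call:
{"name": "move_arm", "arguments": {"deltas": [[[0, 20, -16], -2], [[0, 55, -43], -5], [[0, 95, -74], -8], [[0, 135, -105], -11], [[0, 180, -140], -14], [[0, 225, -175], -17], [[0, 270, -210], -20], [[0, 305, -238], -22.5], [[0, 335, -261], -22.5], [[0, 348, -271], -22.5], [[0, 352.5, -274.5], -22.5], [[0, 352.5, -274.5], -22.5]]}}

```text
time: 16.15
tool_pos: [503.6, 324.1, 163.4]
tcp_rot: [1.4, 89.1, -5.6]
ft_force: [-0.2, -0.2, -2.1]
finger_gap: 55.7
```

```bash
python3 look.py w6
python3 - <<'E'
from h import *
s=np.load("w6.npz"); P=cloud("wrist",s["d"],s)
p=rim(P,400,337.5,105,32); print(len(p),circ(p,32) if len(p)>10 else 0)
go(503.5,325,35,-6.9)
E
```

```text
2689 (array([400.77561333, 337.42826673]), np.float64(1.8919838032292642))
delta [128.6   1.1  -2.4] turn -0.1 | jaw axis 83.0 down [ 0.015 -0.001 -1.   ] F [-0.8 -0.4 -2.5] gap 55.4 tcp [503.8 323.8 163.6] j6 -54.8 t 16.2
```

View pics/w6.png

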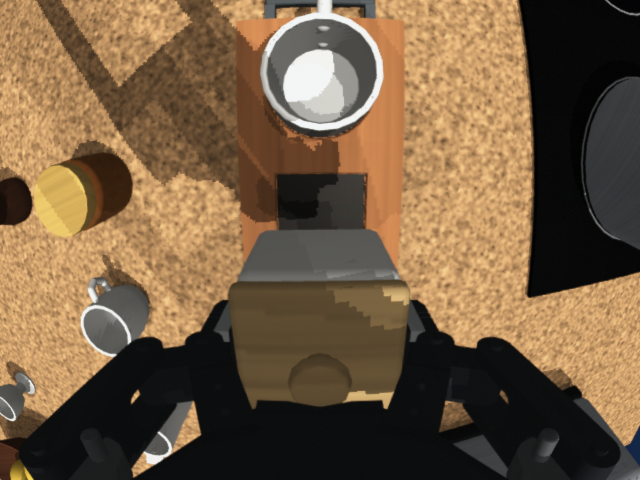

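The canister is square over the recess: recess columns 276–367, canister centre at 319. I lower it.

Call:
{"name": "move_arm", "arguments": {"deltas": [[[20, 1, 0], 0], [[50, 1, 0], 0], [[85, 1, -1], 0], [[110, 1, -1.5], 0], [[122, 1, -1.5], 0], [[126, 1, -1.5], 0], [[127, 1, -1.5], 0], [[127, 1, -1.5], 0]]}}

```text
time: 17.2
tool_pos: [505.2, 325.2, 37.8]
tcp_rot: [5.5, 89.0, -1.5]
ft_force: [0.0, 0.7, -2.9]
finger_gap: 55.8
```

Call:
{"name": "move_arm", "arguments": {"deltas": [[[0.5, 0, 0], 0], [[1, 0, 0], 0], [[1.5, 0, 0], 0], [[1.5, 0, 0], 0]]}}

```text
time: 17.7
tool_pos: [505.2, 325.2, 36.3]
tcp_rot: [5.3, 89.0, -1.7]
ft_force: [-0.5, -0.6, -3.0]
finger_gap: 55.3
```

Call:
{"name": "move_arm", "arguments": {"deltas": [[[0.5, 0, 0], 0], [[1, 0, 0], 0], [[1, 0, 0], 0]]}}

```text
time: 18.08
tool_pos: [505.1, 325.2, 35.2]
tcp_rot: [5.0, 89.0, -2.0]
ft_force: [0.4, 0.1, -2.4]
finger_gap: 55.2
```

Call:
{"name": "move_arm", "arguments": {"deltas": [[[0.5, 0, 0], 0], [[1, 0, 0], 0], [[1.2, 0, 0], 0], [[1.2, 0, 0], 0]]}}

```text
time: 18.58
tool_pos: [505.1, 325.1, 33.9]
tcp_rot: [4.7, 89.0, -2.3]
ft_force: [-0.2, 0.2, -3.2]
finger_gap: 55.5
```

Call:
{"name": "move_arm", "arguments": {"deltas": [[[0.5, 0, 0], 0], [[1, 0, 0], 0], [[1, 0, 0], 0]]}}

```text
time: 18.95
tool_pos: [505.3, 325.2, 33.6]
tcp_rot: [5.0, 89.0, -2.0]
ft_force: [-2.1, -1.5, 4.9]
finger_gap: 55.8
```

Call:
{"name": "move_arm", "arguments": {"deltas": [[[0, 0, 0], 0], [[0, 0, 0], 0], [[0, 0, 0], 0], [[0, 0, 0], 0], [[0, 0, 0], 0], [[0, 0, 0], 0]], "jaw": 1}}

```text
time: 19.7
tool_pos: [505.4, 325.2, 33.5]
tcp_rot: [5.2, 89.0, -1.8]
ft_force: [0.0, -0.2, 0.5]
finger_gap: 85.9
```

Call:
{"name": "move_arm", "arguments": {"deltas": [[[-10, 0, 0], 0], [[-40, 0, 0], 0], [[-80, 0, 0], 0], [[-120, 0, 0], 0], [[-145, 0, 0], 0], [[-145, 0, 0], 0]]}}

```text
time: 20.45
tool_pos: [504.6, 326.2, 182.4]
tcp_rot: [13.0, 88.7, 5.9]
ft_force: [-0.1, -0.5, 0.2]
finger_gap: 85.3
```

```bash
python3 look.py w7
python3 - <<'E'
from h import *
s=np.load("w7.npz"); P=cloud("wrist",s["d"],s)
k=(abs(P[...,2]-78)<4)&(np.hypot(P[...,0]-504,P[...,1]-325)<45); print("can",cv2.minAreaRect(P[k][:,:2].astype(np.float32)),P[k][:,2].mean(),P[k][:,2].std())
p=P[k]; A=np.c_[p[:,:2]-p[:,:2].mean(0),np.ones(len(p))]; print("lid slope",np.linalg.lstsq(A,p[:,2],rcond=None)[0])
go(687,133,170,-9)
E
```

```text
can ((504.2891540527344, 324.66583251953125), (55.91044235229492, 56.068748474121094), 83.73225402832031) 77.75123037387696 0.850051541803287
lid slope [ 5.00569078e-03 -1.04146634e-03  7.77512304e+01]
delta [  13.5 -168.8  205.4] turn 2.0 | jaw axis 83.0 down [ 0.02   0.001 -1.   ] F [ 0.4  0.3 -0.7] gap 85.3 tcp [503.6 325.7 180.1] j6 -54.6 t 20.5
```

The canister is level with its lid at 77.8 (should be 78), centred at (504.3,324.7). Next is the milk jug.

Call:
{"name": "move_arm", "arguments": {"deltas": [[[0, -20, 25], 0], [[0, -55, 67], 1], [[0, -90, 110], 2], [[5, -125, 152], 2], [[10, -152, 185], 2], [[13, -165, 201], 2], [[13, -169, 205], 2], [[13, -169, 205], 2], [[13, -169, 205], 2]]}}

```text
time: 21.62
tool_pos: [685.9, 134.3, 170.8]
tcp_rot: [12.3, 88.9, 3.4]
ft_force: [0.1, 0.5, -0.3]
finger_gap: 85.1
```

```bash
python3 look.py w8
python3 - <<'E'
from h import *
s=np.load("w8.npz"); P=cloud("wrist",s["d"],s)
p=rim(P,687,133,82,24,8); print(len(p),circ(p,24))
k=(abs(P[...,2]-40)<25)&(P[...,0]<660)&(P[...,0]>635)&(abs(P[...,1]-135)<30); print("handle",P[k].mean(0),k.sum())
go(687,133,35,-9)
E
```

```text
1563 (array([687.51357538, 132.9864593 ]), np.float64(2.6355920298082665))
handle [642.25679322 141.07599479  58.11896076] 89
delta [135.9  -1.7  -1.5] turn 0.1 | jaw axis 81.1 down [ 0.02   0.001 -1.   ] F [-0.9 -1.  -0.4] gap 85.0 tcp [686.  134.2 171. ] j6 -74.1 t 21.675
```

View pics/w8.png

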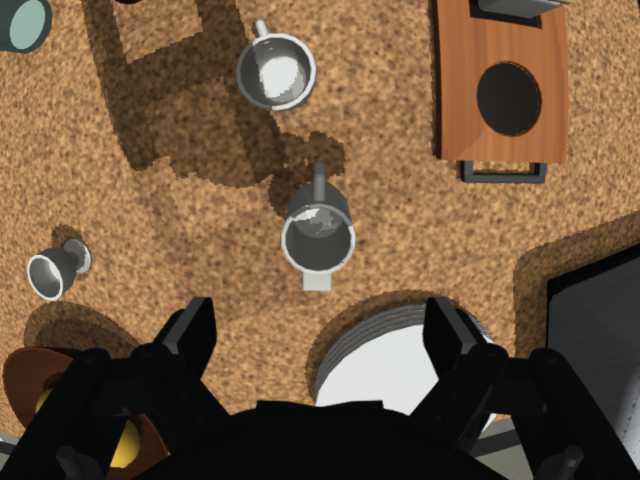

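The jug is centred at (318,240), square to the jaws, with its lip at (317,283). I descend and grip.

Call:
{"name": "move_arm", "arguments": {"deltas": [[[30, -1, 0], 0], [[65, -1, 0], 0], [[100, -1, 0], 0], [[122, -1, -1], 0], [[132, -1, -1.5], 0], [[135, -1, -1.5], 0], [[135, -1, -1.5], 0]]}}

```text
time: 22.55
tool_pos: [688.0, 133.8, 37.3]
tcp_rot: [12.4, 88.7, 3.5]
ft_force: [-0.3, -0.4, -0.2]
finger_gap: 85.4
```

Call:
{"name": "move_arm", "arguments": {"deltas": [[[0, 0, 0], 0], [[0, 0, 0], 0], [[0, 0, 0], 0], [[0, 0, 0], 0], [[0, 0, 0], 0], [[0, 0, 0], 0], [[0, 0, 0], 0], [[0, 0, 0], 0], [[0, 0, 0], 0]], "jaw": -1, "squeeze": 30}}

```text
time: 23.68
tool_pos: [689.1, 133.9, 38.8]
tcp_rot: [12.7, 88.6, 3.8]
ft_force: [-0.6, 0.9, 6.1]
finger_gap: 50.7
```

Call:
{"name": "move_arm", "arguments": {"deltas": [[[-10, 0, 0], 0], [[-40, 0, 0], 0], [[-80, 0, 0], 0], [[-105, 0, 0], 0], [[-110, 0, 0], 0], [[-110, 0, 0], 0], [[-110, 0, 0], 0]]}}

```text
time: 24.55
tool_pos: [685.2, 133.6, 146.5]
tcp_rot: [12.1, 88.8, 3.2]
ft_force: [-0.0, 1.3, -2.1]
finger_gap: 50.7
```

Run:
```python
from h import *
go(608.5,312.4,150,-6.9)
```

```text
delta [  -4.9  164.8 -103.5] turn -2.0 | jaw axis 81.1 down [ 0.021  0.001 -1.   ] F [-0.   1.3 -2.1] gap 50.7 tcp [685.2 133.6 146.5] j6 -74.2 t 24.55
```

Call:
{"name": "move_arm", "arguments": {"deltas": [[[0, 20, -13], 0], [[0, 50, -31], -1], [[0, 85, -53], -2], [[0, 120, -75], -2], [[0, 148, -93], -2], [[0, 160, -101], -2], [[0, 165, -103.5], -2], [[0, 165, -103.5], -2], [[0, 165, -103.5], -2]]}}

```text
time: 25.68
tool_pos: [609.2, 311.5, 145.0]
tcp_rot: [9.3, 88.8, 2.3]
ft_force: [0.7, -0.6, -1.7]
finger_gap: 50.5
```

```bash
python3 look.py w9
python3 - <<'E'
from h import *
go(608.5,312.4,54,-6.9)
E
```

```text
delta [91.   0.4 -2.7] turn -0.1 | jaw axis 83.0 down [ 0.021  0.001 -1.   ] F [ 0.1 -0.  -1.8] gap 50.9 tcp [609.2 311.6 145.1] j6 -59.9 t 25.725
```

View pics/w9.png

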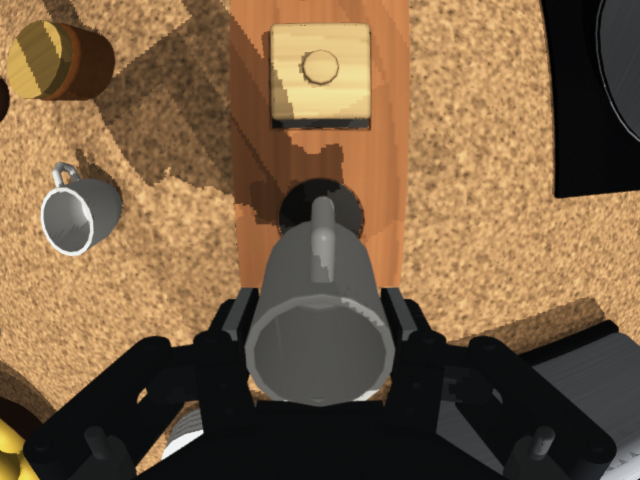

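The jug is centred over the small recess, both at column 321. I lower it.

Call:
{"name": "move_arm", "arguments": {"deltas": [[[20, 0, 0], 0], [[50, 0, -1], 0], [[75, 0, -2], 0], [[87, 0, -2.5], 0], [[91, 0, -2.5], 0], [[91, 0, -2.5], 0], [[91, 0, -2.5], 0]]}}

```text
time: 26.6
tool_pos: [609.6, 312.3, 55.5]
tcp_rot: [11.5, 88.7, 4.5]
ft_force: [-0.1, 0.4, -1.1]
finger_gap: 50.8
```

Call:
{"name": "move_arm", "arguments": {"deltas": [[[1, 0, 0], 0], [[2, 0, 0], 0], [[2.5, 0, 0], 0], [[2.5, 0, 0], 0]]}}

```text
time: 27.1
tool_pos: [609.5, 312.3, 52.9]
tcp_rot: [11.4, 88.7, 4.3]
ft_force: [-0.5, -0.3, -2.2]
finger_gap: 50.7
```

Call:
{"name": "move_arm", "arguments": {"deltas": [[[0.5, 0, 0], 0], [[1, 0, 0], 0], [[1.2, 0, 0], 0], [[1.2, 0, 0], 0]]}}

```text
time: 27.6
tool_pos: [609.5, 312.3, 51.6]
tcp_rot: [11.2, 88.7, 4.2]
ft_force: [-1.6, 0.0, -1.5]
finger_gap: 50.7
```

Call:
{"name": "move_arm", "arguments": {"deltas": [[[0.5, 0, 0], 0], [[1, 0, 0], 0], [[1.2, 0, 0], 0], [[1.2, 0, 0], 0]]}}

```text
time: 28.1
tool_pos: [609.5, 312.3, 50.4]
tcp_rot: [11.2, 88.7, 4.2]
ft_force: [-0.2, -0.7, -1.8]
finger_gap: 50.8
```

Call:
{"name": "move_arm", "arguments": {"deltas": [[[0.5, 0, 0], 0], [[0.9, 0, 0], 0], [[0.9, 0, 0], 0]]}}

```text
time: 28.48
tool_pos: [609.6, 312.3, 49.9]
tcp_rot: [11.3, 88.7, 4.3]
ft_force: [-0.9, -1.1, 1.9]
finger_gap: 50.7
```

Call:
{"name": "move_arm", "arguments": {"deltas": [[[0, 0, 0], 0], [[0, 0, 0], 0], [[0, 0, 0], 0], [[0, 0, 0], 0], [[0, 0, 0], 0], [[0, 0, 0], 0]], "jaw": 1}}

```text
time: 29.22
tool_pos: [609.6, 312.3, 49.9]
tcp_rot: [11.4, 88.7, 4.4]
ft_force: [0.5, -0.6, 0.7]
finger_gap: 85.6
```

Call:
{"name": "move_arm", "arguments": {"deltas": [[[-10, 0, 0], 0], [[-40, 0, 0], 0], [[-80, 0, 0], 0], [[-110, 0, 0], 0], [[-125, 0, 0], 0], [[-125, 0, 0], 0], [[-125, 0, 0], 0]]}}

```text
time: 30.1
tool_pos: [605.9, 311.7, 173.0]
tcp_rot: [9.1, 88.8, 2.0]
ft_force: [-0.6, 0.2, 0.3]
finger_gap: 85.2
```

```bash
python3 look.py w10
python3 - <<'E'
from h import *
s=np.load("w10.npz"); P=cloud("wrist",s["d"],s)
p=rim(P,608.5,312.4,93,24,8); k=(abs(P[...,2]-93)<4)&(abs(np.hypot(P[...,0]-608,P[...,1]-312)-24)<6);print(len(p),circ(p,24),np.median(P[k][:,2]))
go(438.5,-124.6,175,0)
E
```

```text
1685 (array([608.4894578 , 311.85250084]), np.float64(2.7745893925325986)) 92.60493081308746
delta [  -6.  -453.4 -112.6] turn -7.0 | jaw axis 83.0 down [ 0.02  0.   -1.  ] F [ 0.  -0.2 -0.2] gap 84.9 tcp [605.8 311.7 172.6] j6 -59.8 t 30.15
```

The jug is down: rim 92.6 (should be 93), centre (608.5,311.9). Next is the tumbler.

Call:
{"name": "move_arm", "arguments": {"deltas": [[[0, -30, -7], 0], [[0, -80, -20], -1], [[0, -130, -32], -2], [[0, -180, -45], -3], [[0, -230, -57], -4], [[0, -280, -70], -5], [[0, -330, -82], -6], [[0, -380, -95], -7], [[-3, -420, -105], -7], [[-3, -445, -111], -7], [[-3, -453, -112.5], -7], [[-3, -453, -112.5], -7]]}}

```text
time: 31.65
tool_pos: [438.5, -124.0, 171.2]
tcp_rot: [3.8, 88.9, 3.8]
ft_force: [0.5, 0.1, -0.2]
finger_gap: 85.0
```

```bash
python3 look.py w11
python3 - <<'E'
from h import *
s=np.load("w11.npz"); P=cloud("wrist",s["d"],s); im=s["p"]
p=rim(P,438.5,-124.6,86,30,8); print(len(p),circ(p,30))
for k,x,y in(("cofL",456,-302),("cofs",556,-302)): print(k,dark(P,im,x,y,52))
go(438.5,-124.6,38,0)
E
```

```text
1750 (array([ 438.52784898, -125.2953146 ]), np.float64(1.8283660381025895))
cofL ((456.7408142089844, -300.3116149902344), (80.1990737915039, 80.2469482421875), 78.36154174804688)
cofs ((552.276123046875, -309.2666320800781), (43.87919235229492, 62.266937255859375), 49.76340103149414)
delta [133.4  -1.1  -2.8] turn -0.0 | jaw axis 90.0 down [ 0.019  0.001 -1.   ] F [ 0.5  0.1 -1.3] gap 85.3 tcp [ 438.7 -123.6  171.4] j6 -112.6 t 31.7
```

View pics/w11.png

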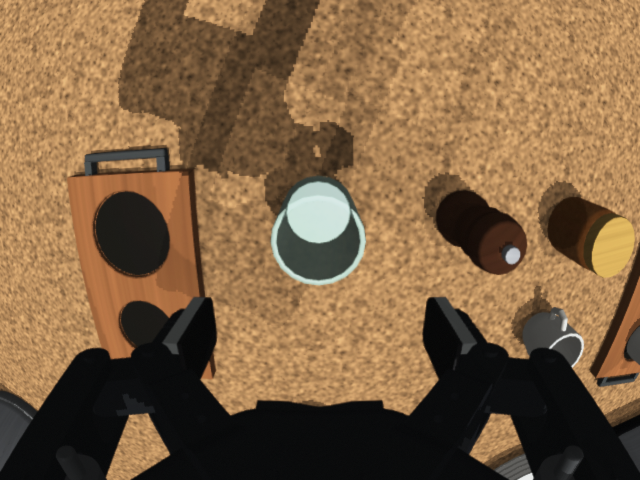

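The tumbler's rim is at (319,237), centred, and the coffee tray's large recess (133,234) maps to (456.5,-301). I descend and grip.

Call:
{"name": "move_arm", "arguments": {"deltas": [[[30, -1, 0], 0], [[65, -1, -1], 0], [[100, -1, -2], 0], [[122, -1, -2.5], 0], [[130, -1, -3], 0], [[133, -1, -3], 0], [[133, -1, -3], 0]]}}

```text
time: 32.58
tool_pos: [439.0, -124.4, 39.2]
tcp_rot: [2.3, 88.8, 2.3]
ft_force: [-0.3, 0.4, 0.2]
finger_gap: 85.4
```

Call:
{"name": "move_arm", "arguments": {"deltas": [[[0, 0, 0], 0], [[0, 0, 0], 0], [[0, 0, 0], 0], [[0, 0, 0], 0], [[0, 0, 0], 0], [[0, 0, 0], 0], [[0, 0, 0], 0], [[0, 0, 0], 0], [[0, 0, 0], 0]], "jaw": -1, "squeeze": 30}}

```text
time: 33.7
tool_pos: [440.0, -124.9, 40.3]
tcp_rot: [0.3, 88.7, 0.3]
ft_force: [0.1, -0.0, 6.4]
finger_gap: 60.0
```

Call:
{"name": "move_arm", "arguments": {"deltas": [[[-10, 0, 0], 0], [[-40, 0, 0], 0], [[-75, 0, 0], 0], [[-95, 0, 0], 0], [[-100, 0, 0], 0], [[-100, 0, 0], 0], [[-100, 0, 0], 0]]}}

```text
time: 34.58
tool_pos: [436.9, -124.5, 138.9]
tcp_rot: [2.8, 88.8, 2.8]
ft_force: [-0.1, -1.3, -2.5]
finger_gap: 60.3
```

Run:
```python
from h import *
go(457,-301,140,0)
```

```text
delta [  -0.8 -176.5   20.1] turn -0.0 | jaw axis 90.0 down [ 0.02   0.001 -1.   ] F [-0.1 -1.3 -2.5] gap 60.3 tcp [ 436.9 -124.5  138.9] j6 -112.9 t 34.575
```

Call:
{"name": "move_arm", "arguments": {"deltas": [[[0, -20, 2], 0], [[0, -50, 6], 0], [[0, -85, 10], 0], [[0, -120, 14], 0], [[0, -155, 18], 0], [[0, -172, 20], 0], [[0, -176.5, 20], 0], [[0, -176.5, 20], 0], [[0, -176.5, 20], 0]]}}

```text
time: 35.7
tool_pos: [456.9, -300.0, 139.1]
tcp_rot: [4.2, 88.8, 4.2]
ft_force: [0.7, -0.3, -2.4]
finger_gap: 59.9
```

```bash
python3 look.py w12
python3 - <<'E'
from h import *
go(457,-301,55,0)
E
```

```text
delta [84.2 -1.  -1.7] turn 0.1 | jaw axis 90.1 down [ 0.02   0.001 -1.   ] F [-0.7 -0.3 -1.5] gap 60.3 tcp [ 456.9 -300.1  139.2] j6 -129.4 t 35.75
```

View pics/w12.png

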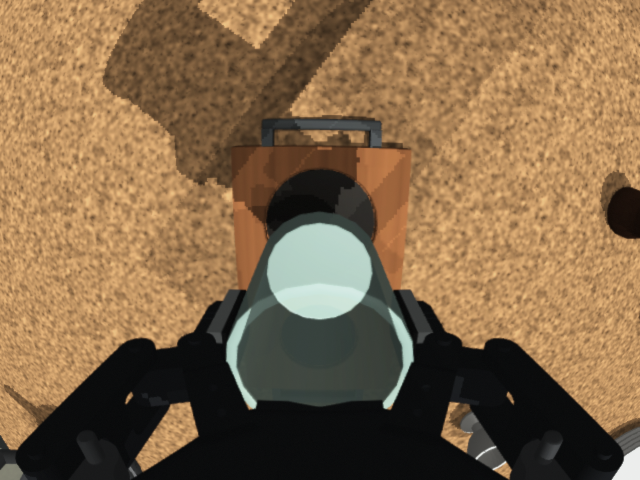

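The tumbler is centred over the recess: recess at column 321, tumbler at 320. I lower it.

Call:
{"name": "move_arm", "arguments": {"deltas": [[[20, -1, 0], 0], [[50, -1, -1], 0], [[70, -1, -1.5], 0], [[80, -1, -1.5], 0], [[84, -1, -1.5], 0], [[84, -1, -1.5], 0], [[84, -1, -1.5], 0]]}}

```text
time: 36.62
tool_pos: [457.8, -301.4, 56.1]
tcp_rot: [0.6, 88.8, 0.6]
ft_force: [-0.1, 0.1, -1.5]
finger_gap: 60.1
```

Call:
{"name": "move_arm", "arguments": {"deltas": [[[1, 0, 0], 0], [[2, 0, 0], 0], [[3, 0, 0], 0], [[3, 0, 0], 0]]}}

```text
time: 37.12
tool_pos: [457.7, -301.4, 53.0]
tcp_rot: [1.0, 88.8, 1.1]
ft_force: [0.4, 0.9, -0.7]
finger_gap: 59.8
```

Call:
{"name": "move_arm", "arguments": {"deltas": [[[0.5, 0, 0], 0], [[1, 0, 0], 0], [[1.2, 0, 0], 0], [[1.2, 0, 0], 0]]}}

```text
time: 37.62
tool_pos: [457.7, -301.3, 51.7]
tcp_rot: [1.2, 88.8, 1.2]
ft_force: [0.1, 0.3, -1.7]
finger_gap: 60.0
```

Call:
{"name": "move_arm", "arguments": {"deltas": [[[0.4, 0, 0], 0], [[0.8, 0, 0], 0], [[0.8, 0, 0], 0]]}}

```text
time: 38.0
tool_pos: [457.9, -301.4, 51.4]
tcp_rot: [0.8, 88.8, 0.9]
ft_force: [-2.9, 1.9, 4.6]
finger_gap: 60.0
```

Call:
{"name": "move_arm", "arguments": {"deltas": [[[0, 0, 0], 0], [[0, 0, 0], 0], [[0, 0, 0], 0], [[0, 0, 0], 0], [[0, 0, 0], 0], [[0, 0, 0], 0]], "jaw": 1}}

```text
time: 38.75
tool_pos: [457.9, -301.4, 51.4]
tcp_rot: [0.8, 88.8, 0.8]
ft_force: [0.8, -0.3, 0.5]
finger_gap: 85.5
```

Call:
{"name": "move_arm", "arguments": {"deltas": [[[-10, 0, 0], 0], [[-40, 0, 0], 0], [[-80, 0, 0], 0], [[-110, 0, 0], 0], [[-120, 0, 0], 0], [[-120, 0, 0], 0], [[-120, 0, 0], 0]]}}

```text
time: 39.62
tool_pos: [454.5, -300.9, 169.6]
tcp_rot: [5.7, 88.9, 5.7]
ft_force: [-1.2, 0.2, -0.1]
finger_gap: 85.5
```

```bash
python3 look.py w13
python3 - <<'E'
from h import *
s=np.load("w13.npz"); P=cloud("wrist",s["d"],s); im=s["p"]
p=rim(P,457,-301,97,30,8);k=(abs(P[...,2]-97)<4)&(abs(np.hypot(P[...,0]-457,P[...,1]+301)-30)<6); print(len(p),circ(p,30),np.median(P[k][:,2]))
print(dark(P,im,556,-302,48))
go(571.5,122.4,165,9)
E
```

```text
1958 (array([ 456.52858287, -301.91320924]), np.float64(1.831095020940218)) 96.65128434641643
((559.9085083007812, -301.0989685058594), (59.60273361206055, 61.84083938598633), 0.5433164834976196)
delta [  7.6 423.1 117.3] turn -8.9 | jaw axis 90.1 down [ 0.019  0.002 -1.   ] F [0.2 0.4 0.3] gap 85.5 tcp [ 454.4 -300.8  169.5] j6 -129.6 t 39.675
```

The tumbler is down: rim 96.7 (should be 97). Last is the espresso cup.

Call:
{"name": "move_arm", "arguments": {"deltas": [[[0, 30, 8], 0], [[0, 80, 22], -1], [[0, 130, 36], -2], [[0, 180, 50], -3], [[0, 230, 64], -4], [[0, 280, 78], -5], [[0, 325, 90], -7], [[0, 365, 101], -9], [[0, 400, 111], -9], [[0, 418, 116], -9], [[0, 423, 117], -9], [[0, 423, 117], -9]]}}

```text
time: 41.18
tool_pos: [570.8, 121.6, 172.2]
tcp_rot: [-3.8, 88.9, 5.2]
ft_force: [0.7, -0.7, 0.0]
finger_gap: 85.5
```

```bash
python3 look.py w14
python3 - <<'E'
from h import *
s=np.load("w14.npz"); P=cloud("wrist",s["d"],s)
p=rim(P,571.5,122.4,58,26.5,8); print(len(p),circ(p,26.5))
k=(abs(P[...,2]-35)<17)&(np.hypot(P[...,0]-571.5,P[...,1]-122.4)>32)&(np.hypot(P[...,0]-571.5,P[...,1]-122.4)<50); print("handle",P[k].mean(0),k.sum())
go(571.5,122.4,19,9)
E
```

```text
1104 (array([571.42411356, 122.05519899]), np.float64(1.4931193778247542))
handle [532.81196599 115.8957625   48.11238723] 190
delta [153.3   1.2  -2. ] turn 0.0 | jaw axis 99.0 down [ 0.019  0.002 -1.   ] F [-1.3 -1.1 -1.1] gap 85.4 tcp [570.8 121.3 172.4] j6 -92.0 t 41.225
```

View pics/w14.png

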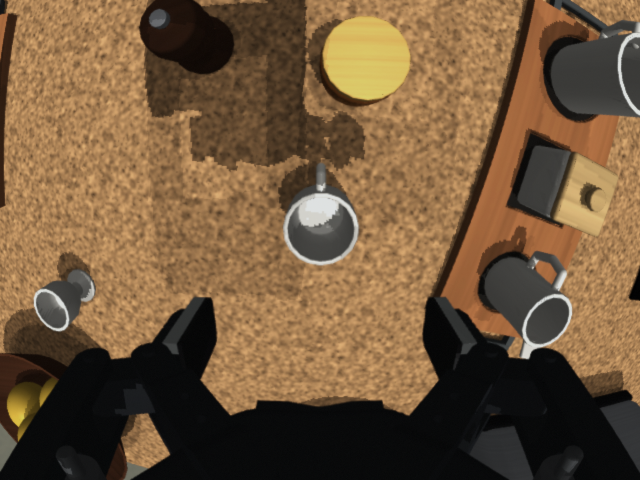

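The cup's rim is at (321,226), square to the jaws; the tea tray pieces stand at the right. I descend and grip.

Call:
{"name": "move_arm", "arguments": {"deltas": [[[30, 1, 0], 0], [[70, 1, -1], 0], [[110, 1, -1.5], 0], [[138, 1, -2], 0], [[150, 1, -2.5], 0], [[153, 1, -2.5], 0], [[153, 1, -2.5], 0]]}}

```text
time: 42.1
tool_pos: [572.0, 121.9, 20.6]
tcp_rot: [-3.7, 88.8, 5.2]
ft_force: [0.5, -0.9, -0.4]
finger_gap: 85.3
```

Call:
{"name": "move_arm", "arguments": {"deltas": [[[0, 0, 0], 0], [[0, 0, 0], 0], [[0, 0, 0], 0], [[0, 0, 0], 0], [[0, 0, 0], 0], [[0, 0, 0], 0], [[0, 0, 0], 0], [[0, 0, 0], 0], [[0, 0, 0], 0]], "jaw": -1, "squeeze": 30}}

```text
time: 43.22
tool_pos: [573.3, 122.1, 22.3]
tcp_rot: [-3.9, 88.7, 5.1]
ft_force: [-0.8, -0.6, 5.1]
finger_gap: 55.3
```

Call:
{"name": "move_arm", "arguments": {"deltas": [[[-10, 0, 0], 0], [[-40, 0, 0], 0], [[-80, 0, 0], 0], [[-110, 0, 0], 0], [[-130, 0, 0], 0], [[-130, 0, 0], 0], [[-130, 0, 0], 0]]}}

```text
time: 44.1
tool_pos: [569.5, 121.7, 150.8]
tcp_rot: [-4.1, 88.8, 4.9]
ft_force: [0.1, 0.5, -1.9]
finger_gap: 55.0
```

Run:
```python
from h import *
go(557.5,-302,150,0)
```

```text
delta [-2.000e-01 -4.166e+02 -7.810e+01] turn 9.0 | jaw axis 99.0 down [ 0.021  0.002 -1.   ] F [ 0.1  0.5 -1.9] gap 55.0 tcp [569.5 121.7 150.8] j6 -91.9 t 44.1
```

Call:
{"name": "move_arm", "arguments": {"deltas": [[[0, -25, -5], 0], [[0, -65, -12], 1], [[0, -110, -21], 2], [[0, -160, -30], 4], [[0, -210, -39], 6], [[0, -260, -49], 8], [[0, -310, -58], 9], [[0, -355, -67], 9], [[0, -392, -74], 9], [[0, -411, -77], 9], [[0, -416.5, -78], 9], [[0, -416.5, -78], 9]]}}

```text
time: 45.6
tool_pos: [557.5, -300.9, 149.1]
tcp_rot: [7.9, 88.8, 7.9]
ft_force: [0.2, 1.0, -1.3]
finger_gap: 55.0
```

```bash
python3 look.py w15
python3 - <<'E'
from h import *
go(557.5,-302,38,0)
E
```

```text
delta [111.3  -1.7  -2.5] turn 0.0 | jaw axis 90.0 down [ 0.021  0.003 -1.   ] F [ 0.   0.2 -0.6] gap 55.1 tcp [ 557.7 -300.6  149.4] j6 -123.6 t 45.65
```

View pics/w15.png

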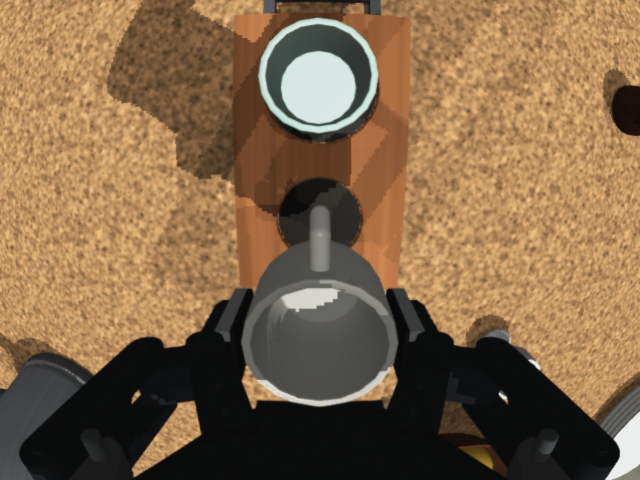

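The cup is centred over the small recess, both at column 320. I lower it.

Call:
{"name": "move_arm", "arguments": {"deltas": [[[20, -1, 0], 0], [[50, -1, -1], 0], [[80, -1.5, -2], 0], [[102, -1.5, -2.5], 0], [[110, -1.5, -2.5], 0], [[111, -1.5, -2.5], 0], [[111, -1.5, -2.5], 0]]}}

```text
time: 46.52
tool_pos: [558.4, -302.3, 39.6]
tcp_rot: [3.8, 88.7, 3.9]
ft_force: [0.5, -0.1, -0.8]
finger_gap: 55.0
```

Call:
{"name": "move_arm", "arguments": {"deltas": [[[1, 0, 0], 0], [[2, 0, 0], 0], [[3, 0, 0], 0], [[3.5, 0, 0], 0], [[3.5, 0, 0], 0]]}}

```text
time: 47.15
tool_pos: [558.3, -302.2, 36.0]
tcp_rot: [4.4, 88.7, 4.4]
ft_force: [-0.6, 0.6, -1.4]
finger_gap: 55.2
```

Call:
{"name": "move_arm", "arguments": {"deltas": [[[0.5, 0, 0], 0], [[1, 0, 0], 0], [[1.2, 0, 0], 0], [[1.2, 0, 0], 0]]}}

```text
time: 47.65
tool_pos: [558.3, -302.2, 34.8]
tcp_rot: [4.4, 88.7, 4.5]
ft_force: [0.3, 0.4, -1.2]
finger_gap: 55.1
```

Call:
{"name": "move_arm", "arguments": {"deltas": [[[0.5, 0, 0], 0], [[1, 0, 0], 0], [[1.2, 0, 0], 0], [[1.2, 0, 0], 0]]}}

```text
time: 48.15
tool_pos: [558.4, -302.2, 33.5]
tcp_rot: [4.5, 88.7, 4.6]
ft_force: [-0.4, -0.0, -1.5]
finger_gap: 55.1
```

Call:
{"name": "move_arm", "arguments": {"deltas": [[[0.4, 0, 0], 0], [[0.8, 0, 0], 0], [[0.8, 0, 0], 0]]}}

```text
time: 48.52
tool_pos: [558.5, -302.2, 33.4]
tcp_rot: [4.1, 88.7, 4.2]
ft_force: [-2.2, 1.9, 4.6]
finger_gap: 55.1
```

Call:
{"name": "move_arm", "arguments": {"deltas": [[[0, 0, 0], 0], [[0, 0, 0], 0], [[0, 0, 0], 0], [[0, 0, 0], 0], [[0, 0, 0], 0], [[0, 0, 0], 0]], "jaw": 1}}

```text
time: 49.28
tool_pos: [558.5, -302.2, 33.4]
tcp_rot: [4.1, 88.7, 4.2]
ft_force: [-0.4, 0.9, 0.5]
finger_gap: 85.4
```

Call:
{"name": "move_arm", "arguments": {"deltas": [[[-10, 0, 0], 0], [[-40, 0, 0], 0], [[-80, 0, 0], 0], [[-120, 0, 0], 0], [[-150, 0, 0], 0], [[-150, 0, 0], 0], [[-150, 0, 0], 0]]}}

```text
time: 50.15
tool_pos: [554.9, -302.3, 182.9]
tcp_rot: [4.8, 88.7, 4.9]
ft_force: [-0.3, -0.2, -0.5]
finger_gap: 85.6
```

```bash
python3 look.py w16
python3 - <<'E'
from h import *
s=np.load("w16.npz"); P=cloud("wrist",s["d"],s)
p=rim(P,557.5,-302,69,26.5,8);k=(abs(P[...,2]-69)<4)&(abs(np.hypot(P[...,0]-557,P[...,1]+302)-26)<5); print("esp",len(p),circ(p,26.5),np.median(P[k][:,2]))
q,d=r.snapshot("scene"); cv2.imwrite("pics/fin.png",q[:,:,::-1]); P=cloud("scene",d)
for n,x,y,z,rad in(("mug",400,337.5,105,32),("jug",608.5,312,93,24),("tum",456.5,-302,97,30),("esp",557,-302,69,26.5),("egg",691,-120,61,22.5)):
    k=(abs(P[...,2]-z)<4)&(abs(np.hypot(P[...,0]-x,P[...,1]-y)-rad)<7); w=P[k]
    A=np.c_[w[:,:2]-[x,y],np.ones(len(w))]; print(n,circ(w[:,:2],rad)[0].round(1),"z",np.median(w[:,2]).round(1),"slope",np.linalg.lstsq(A,w[:,2],rcond=None)[0][:2].round(3))
E
```

```text
esp 1094 (array([ 556.97281964, -302.57760431]), np.float64(1.4850417538373382)) 68.62844960968144
mug [400.9 337.4] z 104.5 slope [ 0. -0.]
jug [608.1 311.8] z 92.8 slope [ 0.016 -0.003]
tum [ 457.3 -300.5] z 96.7 slope [0.    0.006]
esp [ 557.4 -300.9] z 69.0 slope [0.004 0.002]
egg [ 690.9 -121.8] z 61.1 slope [ 0.01  -0.003]
```

View pics/fin.png

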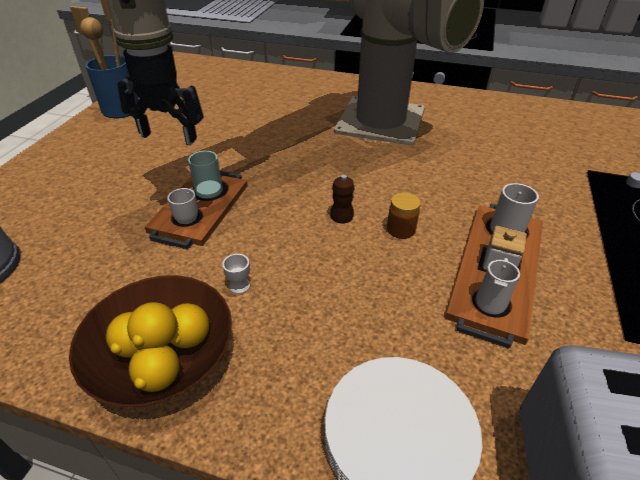

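The last picture shows all five pieces in their recesses. The egg cup (237,272), jam jar (404,216) and pepper mill (343,198) are at the same pixels as at the start. I hand in.

```bash
python3 -c "
from h import *
print(r.hand_in())"
```

```text
the job is handed in; nothing more can be done
None
```

Both trays are made up and the job is handed in at about 50 s of the 122 s allowed. I placed the pieces in the order asked: mug, sugar canister and milk jug on the tea tray, then tumbler and espresso cup on the coffee tray. Each was lowered in small steps until the wrist force showed light contact (about 2–6 N), and only then released.

| Piece | Height measured (mm) | Height if fully down (mm) |
|---|---|---|
| Mug rim | 104.5 | 105 |
| Canister lid | 77.8 | 78 |
| Jug rim | 92.8 | 93 |
| Tumbler rim | 96.7 | 97 |
| Espresso cup rim | 69.0 | 69 |

- **Upright:** slopes at the rims and lid came out at 0.006 or less, except the jug. It read 0.016, but I put that down to its pouring lip, because its height is right.
- **Left alone:** the egg cup, jam jar and pepper mill look unmoved in the last picture. Of those three I re-measured only the egg cup, which still fits where it started.
- **Disagreements:** the side camera put the recesses up to 7 mm off because their walls hide part of the floor, so I used the scene and wrist views. The tool also drifted to about 1.3° of tilt over the moves, with no visible effect on how the pieces stand.

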